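# Run the dish under the camera and lock the slide

### The arm

A 6-joint arm with a two-finger parallel gripper is mounted at the origin on a cart in front of the work surface, level with it; the furniture and walls round the work are solid. World frame = base frame: x ahead of the robot, y to its left, z up, the work surface at z = 0. Lengths are in m, angles in rad, forces in N, time in s.
With the tool pointing down it reaches from about 0.375 to 0.925 m from the base axis. Payload 5.7 kg.
Tool frame: the origin (TCP) lies between the finger pads; the fingertips stand 11 mm ahead of it and the grasp point (between the pads) lies 8 mm behind it; x points along the fingers, z is the direction in which the jaws open and shut, and the axes are right-handed (so a half turn about x gives the same grasp; the last joint's range is limited). The gripper opens to 88 mm and grips with 3 to 60 N. Pads are 20 mm wide; open, the fingers measure 115 mm over their backs; the gripper's body (75 mm by 178 mm) begins 61 mm behind the grasp point.
Start: joints at [-1.342, 0.359, 1.51, -0, 1.272, -0.115], TCP at [0.202, -0.565, 0.234] pointing down, gripper open.
Joint ranges: [-2.97, 2.97], [-1.01, 2.36], [0.21, 2.38], [-0.96, 4.11], [0.2, 2.71], [-2.98, 2.98]. Speed limits (rad/s): [2.39, 2.39, 3.14, 3.14, 3.14, 3.14].

### API

Orientations are given as a unit quaternion [w, x, y, z].
In Python, from rig import arm gives the robot as it stands.
- The arm moves only by the tool drive_tool, never from a script. Its argument "moves" is text: rows parted by semicolons, each of 5 numbers parted by spaces: the shift along the tool's x, y, z in units of 30 mm (1.0 is 30 mm), then the turn about the tool's x in units of 8 degrees (1.0 is 8 degrees), then the opening, from 0 (shut) to 1 (fully open). In form: dx dy dz yaw jaw; .... A call has 1 to 8 rows; each row is the pose to reach, as a shift and turn from the pose commanded when the call began, along the tool's axes at that moment; what a row does not reach only later rows make up. A row lasts 1/10 s, in which the tool goes at most 50 mm and 8.59 degrees, less where a joint would pass 70% of its speed; a pose out of reach is approached as far as the arm can. A call with a gripper value outside its range is refused whole. The fingers move at their own pace and stop on an object; "squeeze" is the grip in N (left out, the last holds). Time passes only in rows, so rows that repeat a pose let the fingers close. It gives the time, the measured TCP pose, the force and the opening at its end, in the units of the state.
- arm.get_state(): the state, without advancing time (a new reading comes with each control period).
- arm.snapshot(name): name is "side" or "top"; returns (picture, depth): 420x560x3 uint8, blue, green, red; 420x560 float32, m along the optical axis (not along the pixel's ray), 0 where there is no reading.
- arm.camera_params(name): a dict with "K" (3x3 intrinsics, pixels), "D" ([k1, k2, p1, p2, k3] as OpenCV has them; the pictures are not rectified), "eye" and "rotation" of the camera in the world. Camera axes: x right, y down, z forward; pixel columns grow to the right and rows downward; lengths in m; the calibration is good to about 2 mm. A picture is of the moment at which its call begins. camera_params takes no time and is no camera call.
- arm.hand_in(): hands the job in, once; it reports no verdict.
The state is a dict: "time_s": time; "qpos": joint angles; "qvel": joint speeds; "joint_efforts": joint torques, N m; "ee_pos": TCP position; "ee_rot": TCP orientation; "contact_force": force on the tool from outside, world axes, zero at the start; "ft_torque": the same for the moment, N m; "grip_width": opening from 0.0 (shut) to 1.0 (fully open).
Only numpy, scipy, OpenCV 4.12 (cv2) and the standard library are available. Lean on these libraries where they do the work, as an engineer would, in place of code of your own. Each camera call takes 0.05 s, during which the arm holds its last target.

### The job

The petri dish on the imaging stand has to go under the camera. Just by pushing with the fingertips, swing the lever of the eccentric lock all the way round to its release stop, so that the low side of the cam faces the slide; then push the slide forward by its upright plate until it is fully home against its end stop, and swing the lever back to its lock stop, so that the cam holds the slide there. Lift nothing, never force the slide past the cam, keep the dish seated between its pins and leave the things around the stand where they are.

Things in the scene. Friction and masses are not known exactly. Their poses are not given: they have to be found in the camera images.
- stand: Imaging stand: grey base plate 385 x 108 x 14 mm with the cam on a boss at its left. Origin on the bench, under the slide's centre line, 150 mm behind the base's near edge; x along the slide's forward travel (away from the robot), y left, z up. Guides beside the slide at y = +-36 to 51 mm reach z = 33 mm; two thin stop pins for the lever near the cam reach z = 40 mm.
- ring_light (a point): middle of the underside of the white ring light (80 mm diameter) that hangs over the slide's home end, 160 mm above the bench; camera and arm above it reach 264 mm, the column 89 mm beyond it reaches 314 mm. Keep the gripper clear of these. Axes as the stand's.
- dish_slide (a joint): travel of the aluminium slide (235 x 80 x 12 mm, top at z = 26.5 mm) along the stand's +x: 0 = out (loading); 0.090 m = home against the end stop, dish under the ring light. Friction about 2.5 N. Two notches in its left edge, 90 mm apart, take the cam's high side, one when out, one when home, with about 1 mm play. It cannot be lifted out of its guides.
- push_face (a point): on the slide: middle of the near face of its upright push plate (56 mm wide across, 8 mm thick, from the slide's top up to z = 76 mm); this point is 54.5 mm above the bench. Pushing it along the stand's +x moves the slide. Axes as the stand's.
- dish_seat (a point): on the slide: centre of the dish's seat on the slide's top surface (z = 26.5 mm), 163 mm ahead of push_face. Four locating pins of 8 mm diameter, 8 mm high stand round it, about 1 mm clear of the dish. Axes as the stand's.
- cam_lever (a joint): turn of cam and lever, clockwise from above: 0 = lock stop (lever along the stand's -x, cam's high side in the slide's notch); 2.007 rad (115 deg) = release stop (lever to the left and a little forward, cam's flat low side facing the slide). Clear of the slide from 1.4 rad on. Stays where left; 0.35 N m friction, 5.5 N at the knob. Starts 0 to 0.3 rad off the lock stop.
- cam_pivot (a point): on the cam's pivot axis, 65 mm above the bench (the pivot's top is at z = 49 mm). It lies 20 mm nearer to the robot than the stand's origin and 60 mm to its left. Axes turn with the lever: the lever points along this point's -x.
- lever_knob (a point): centre of the upright black round grip at the lever's end: 18 mm diameter, from z = 40 to 87 mm, its centre 65 mm above the bench and 65 mm from the pivot axis. The flat lever arm below it (12 mm wide) has its top at z = 40 mm. Axes turn with the lever.
- dish_center (a point): centre (half-way up) of the closed petri dish that stands on the slide: loose, 66 mm diameter, 15 mm high, 30 g.
- beaker_100: bystander, loose: empty glass beaker, 57 mm diameter, 71 mm high, to the left of the lever; origin at the middle of its underside.
- indicator_c: bystander, loose: amber dropper bottle, 38 mm diameter, 107 mm high, to the left of the stand; origin at the middle of its underside.
- next_dish: bystander, loose: the next petri dish, 66 mm diameter, 15 mm high, on the bench to the right of the stand; origin at the middle of its underside.
- timer: bystander, loose: small white timer 60 x 62 x 20 mm on the bench to the right of the stand; origin at the middle of its underside.
- marker_black: bystander, loose: marker pen 135 x 12 x 13 mm lying on the bench to the left; origin at the middle of its underside.

How it is judged:
On the way, in this order (a step that is already met when the one before it is completed fails the run):
1. the lever is swung to its release stop, the slide still out (value of joint cam_lever above 1.85 rad and value of joint dish_slide below 0.006 m), for 0.1 s.
2. the slide is pushed fully home with the cam still released (value of joint dish_slide above 0.0875 m and value of joint cam_lever above 1.5 rad), for 0.2 s.
3. the lever is swung back and the cam locks the slide at home (value of joint cam_lever below 0.3 rad and value of joint dish_slide above 0.0875 m), for 0.1 s.
At the end, for the whole second after the job is handed in: The slide is within 2.5 mm of its end stop, the cam lever within 0.3 rad of its lock stop, both at rest; the dish lies flat on its seat within 4 mm of the centre; each loose bystander is within 30 mm of where it stood (all of step 3 and velocity of joint dish_slide below 0.005 m/s and velocity of joint cam_lever below 0.05 rad/s and horizontal distance between dish_center and dish_seat below 0.004 m and z of dish_center in the frame of dish_seat below 0.011 m and angle between dish_center's own z axis and vertical below 0.06 rad and distance of each of beaker_100, indicator_c, next_dish, timer, marker_black from where it was at the start of the episode below 0.03 m); the robot touches nothing.
It fails at once if the slide is forced past the cam before the cam is at its low side (value of joint cam_lever below 1.4 rad and value of joint dish_slide between 0.006 and 0.084 m).
It fails at once if the dish is lifted off or knocked out of its seat (z of dish_center in the frame of dish_seat above 0.0125 m or horizontal distance between dish_center and dish_seat above 0.008 m).
It fails at once if a bystander is lifted, toppled or pushed away (distance of any of beaker_100, indicator_c, next_dish, timer, marker_black from where it was at the start of the episode above 0.03 m or angle between any of beaker_100, indicator_c's own z axis and vertical above 0.6 rad).
It also fails if it takes over 64 s, if anything falls off the work surface, if the arm or the gripper's body presses on something with over 40 N, if the wrist force passes 120 N, or if a joint passes its speed limit or range.

## Working session

There is one attempt and no reset: what is moved stays moved. The work goes in short steps, Python scripts to look and compute and a tool call to move; the robot and the scene stay as the last step left them, time stands still between calls to the robot, and variables do not carry over. Pictures are saved under pics/ and viewed, and the job is handed in when it is done.

Besides the shell and the picture viewer there is one more tool, called after "Emit:" by a JSON object that holds its "fn" and its "kwargs", one argument or row to a line. drive_tool: Moves the arm, as the interface text tells. Its arguments: {"type":"object","properties":{"moves":{"type":"string"},"squeeze":{"type":"number"}},"required":["moves"]}

```bash
ls; mkdir -p pics; python3 - <<'E'
from rig import arm
import cv2,numpy as np
s=arm.get_state();print({k:np.round(v,3) for k,v in s.items()})
for n in("side","top"):
    p,d=arm.snapshot(n);cv2.imwrite(f"pics/{n}0.png",p);np.save(f"pics/{n}0.npy",d)
    c=arm.camera_params(n);print(n,c)
E
```

```text
pics
{'time_s': np.float64(0.0), 'qpos': array([-1.342,  0.36 ,  1.511, -0.   ,  1.272, -0.115]), 'qvel': array([ 0.001,  0.   ,  0.001,  0.001, -0.   ,  0.   ]), 'joint_efforts': array([ 4.0000e-03, -5.1537e+01, -2.7073e+01,  6.8000e-02,  3.5000e-02,
       -0.0000e+00]), 'ee_pos': array([ 0.202, -0.564,  0.233]), 'ee_rot': array([ 0.578,  0.408,  0.579, -0.407]), 'contact_force': array([-0.367,  0.471,  0.778]), 'ft_torque': array([ 0.028,  0.011, -0.019]), 'grip_width': np.float64(0.996)}
side {'K': array([[393.43008447,   0.        , 274.93092311],
       [  0.        , 393.43008447, 202.51280001],
       [  0.        ,   0.        ,   1.        ]]), 'D': array([-0.08492433,  0.        ,  0.        ,  0.        ,  0.        ]), 'eye': array([0.4977831 , 0.85608215, 0.43684887]), 'rotation': array([ 0.0336693 , -0.03554757,  0.82355709, -0.56511633])}
top {'K': array([[435.18389224,   0.        , 282.75998803],
       [  0.        , 435.18389224, 200.30886763],
       [  0.        ,   0.        ,   1.        ]]), 'D': array([-0.04776244,  0.        ,  0.        ,  0.        ,  0.        ]), 'eye': array([0.35350828, 0.04917433, 1.13457254]), 'rotation': array([-0.08848485,  0.70801239, -0.69563366,  0.08356253])}
```

View pics/side0.png

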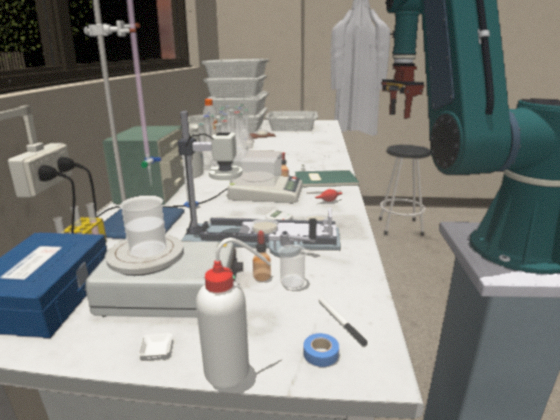

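View pics/top0.png

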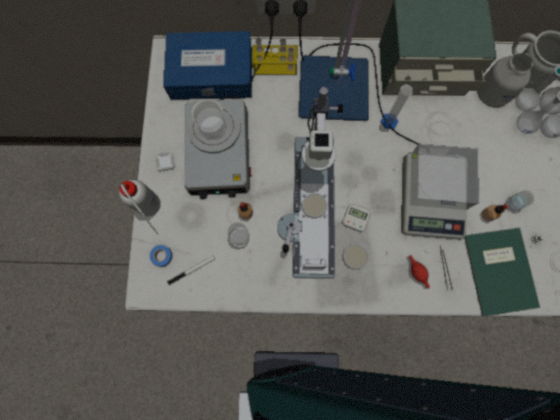

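The top view shows the stand at about (314,210), the cam at (289,227) and the knob at (286,248). The beaker is at (238,235), the amber bottle at (245,210), the next dish at (355,257) and the timer at (355,217). I'll zoom in for detail.

```bash
cat > h.py <<'E'
import cv2,numpy as np
from scipy.spatial.transform import Rotation as R
from rig import arm
def cam(n):
    c=arm.camera_params(n);q=c["rotation"]
    return c["K"],c["D"],np.array(c["eye"]),R.from_quat([q[1],q[2],q[3],q[0]]).as_matrix()
def ray(n,uv):
    K,D,e,M=cam(n);p=cv2.undistortPoints(np.array(uv,float).reshape(-1,1,2),K,D).reshape(-1,2)
    return e,np.c_[p,np.ones(len(p))]@M.T
def onz(n,uv,z):
    e,d=ray(n,uv);return e+d*((z-e[2])/d[:,2])[:,None]
def proj(n,P):
    K,D,e,M=cam(n);Rc=M.T
    return cv2.projectPoints(np.array(P,float).reshape(-1,1,3),cv2.Rodrigues(Rc)[0],-Rc@e,K,D)[0].reshape(-1,2)
def crop(n,p,x0,y0,x1,y1,f,name):
    cv2.imwrite("pics/"+name,cv2.resize(p[y0:y1,x0:x1],None,fx=f,fy=f,interpolation=cv2.INTER_CUBIC))
E
python3 - <<'E'
from h import *
p=cv2.imread("pics/top0.png");crop("top",p,220,130,380,290,3.7,"tz.png")
p=cv2.imread("pics/side0.png");crop("side",p,170,190,370,310,4,"sz.png")
print(onz("top",[[314,210],[289,227],[286,248],[297,276],[334,276]],0))
E
```

```text
[[ 0.61053819 -0.02419536  0.        ]
 [ 0.56329036  0.04190351  0.        ]
 [ 0.50735619  0.04892215  0.        ]
 [ 0.43532565  0.01936448  0.        ]
 [ 0.43691315 -0.0760536   0.        ]]
```

View pics/tz.png

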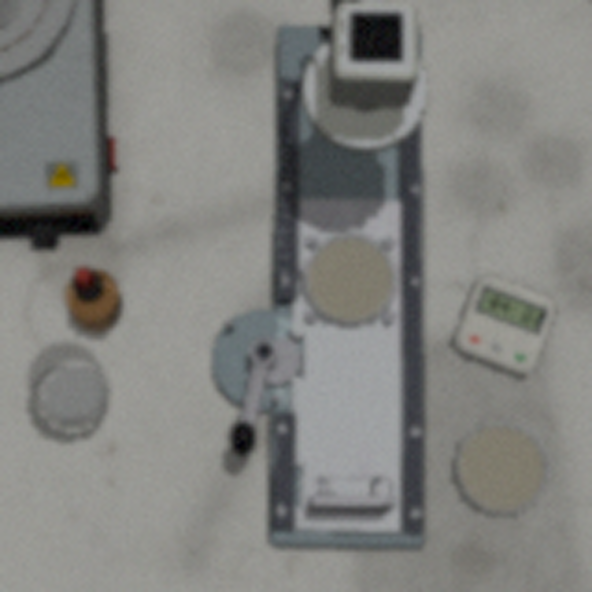

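View pics/sz.png

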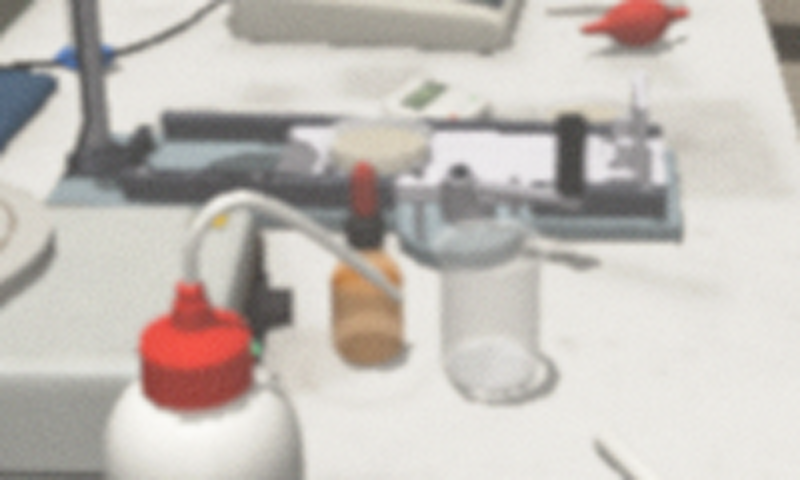

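The zoomed top view shows the base corners (crop px) at (270,547), (424,547) and (278,27), with the pivot at (264,352) and the knob top at (243,433). In the crop, the lever points down and slightly left. Next I'll work out the stand pose.

```bash
python3 - <<'E'
from h import *
f=lambda l:[[220+(a-.0)/3.7,130+(b-.0)/3.7] for a,b in l]
def o(l,z):return onz("top",f(l),z)
c=o([(270,547),(424,547),(278,27),(418,150)],.014)
print(c)
d=c[2]-c[0];print("yaw left edge",np.arctan2(d[1],d[0]),np.linalg.norm(d))
e=c[0]-c[1];print("yaw near",np.arctan2(-e[0],e[1]),np.linalg.norm(e))
# guide edges z=.033: left guide outer line
g=o([(271,500),(277,90)],.033);d=g[1]-g[0];print("guide L",np.arctan2(d[1],d[0]))
g=o([(424,520),(418,120)],.033);d=g[1]-g[0];print("guide R",np.arctan2(d[1],d[0]))
piv=o([(264,352)],.049)[0];k=o([(242,428)],.087)[0];print("piv",piv,"knob",k,np.linalg.norm((k-piv)[:2]),np.arctan2(*(piv-k)[[1,0]]))
print("plate top",o([(318,478),(390,482),(309,492),(389,496)],.076))
print("dish",o([(350,281)],.0415),"ring",o([(364,90)],.16))
print("beaker rim",o([(68,385)],.071)," base",o([(68,395)],0),"bottle",o([(93,305)],.0),o([(84,277)],.107),"nd",o([(500,470)],.015),"timer",o([(503,325)],.02))
E
```

```text
[[ 0.42950563  0.02992602  0.014     ]
 [ 0.43127375 -0.07598425  0.014     ]
 [ 0.81177873  0.02877933  0.014     ]
 [ 0.71744343 -0.07445132  0.014     ]]
yaw left edge -0.002999640373379509 0.38227481484424297
yaw near 0.016692932793013624 0.10592502568212252
guide L -0.002271055460333752
guide R 0.004986968677044183
piv [0.55913234 0.03632948 0.049     ] knob [0.50117979 0.05047279 0.087     ] 0.05965343045749112 -0.23937065953236963
plate top [[ 4.70615204e-01  9.09255636e-05  7.60000000e-02]
 [ 4.68785412e-01 -4.71271141e-02  7.60000000e-02]
 [ 4.61361724e-01  5.92604200e-03  7.60000000e-02]
 [ 4.59629159e-01 -4.64349056e-02  7.60000000e-02]]
dish [[ 0.61188313 -0.0230349   0.0415    ]] ring [[ 0.7097742 -0.0241493  0.16     ]]
beaker rim [[0.53023932 0.16729929 0.071     ]]  base [[0.53483644 0.17488149 0.        ]] bottle [[0.60072551 0.15959389 0.        ]] [[0.59611167 0.15582808 0.107     ]] nd [[ 0.48497418 -0.12919924  0.015     ]] timer [[ 0.58685321 -0.13263849  0.02      ]]
```

```bash
cat >> h.py <<'E'
PIV=np.array([0.5595,0.0365])
def knob(t,r=.065):return PIV+r*np.array([-np.cos(t),np.sin(t)])
def pose():
    s=arm.get_state();q=s["ee_rot"];M=R.from_quat([q[1],q[2],q[3],q[0]]).as_matrix()
    return s,np.array(s["ee_pos"]),M
def plan(pos,jawdeg,P=None,M=None):
    """units to reach pos with jaw axis (mod 180) at world angle jawdeg"""
    if M is None: s,P,M=pose()
    d=M.T@(np.array(pos)-P)/.03
    z=M[:,2];cur=np.degrees(np.arctan2(z[1],z[0]))
    dl=(jawdeg-cur+90)%180-90      # world ccw
    yaw=-dl if M[2,0]<0 else dl
    return np.round(np.r_[d,yaw/8],2)
E
python3 - <<'E'
from h import *
for t in(.15,.2,.25,.3):
    k=knob(t);print(t,k,proj("side",[[*k,.087],[*k,.04]])-[170,190],(proj("top",[[*k,.087]])-[220,130])*3.7)
print((proj("side",[[*PIV,.049]])-[170,190])*4,(proj("top",[[*PIV,.049]])-[220,130])*3.7)
for x in(.449,.461):print((proj("top",[[x,-.0235,.076],[x,-.0235,.0265]])-[220,130])*3.7, (proj("side",[[x,-.0235,.076],[x,-.0235,.0265]])-[170,190])*4)
s,P,M=pose();print(M)
print(plan([.4,0,.25],90))
p=cv2.imread("pics/top0.png");crop("top",p,285,235,345,285,12,"tz2.png")
E
```

```text
0.15 [0.49522988 0.04621348] [[143.5186341   28.63564554]
 [143.0863578   47.59399928]] [[248.36926741 437.17456529]]
0.2 [0.49579567 0.04941351] [[143.25530267  29.20032822]
 [142.8262628   48.20929544]] [[243.48324913 436.22658873]]
0.25 [0.49652069 0.05258126] [[142.91827282  29.76124966]
 [142.49395935  48.820305  ]] [[238.65230836 435.03693557]]
0.3 [0.49740313 0.05570881] [[142.50771135  30.31687252]
 [142.08963215  49.42535367]] [[233.88899909 433.60883855]]
[[460.83375278 165.74444399]] [[263.7584045 351.467918 ]]
[[353.93492904 511.75644295]
 [348.95021552 518.25034962]] [[651.67854047  87.06633805]
 [648.54283196 161.9809097 ]]
[[353.9540862  493.31619533]
 [348.98139757 500.60077354]] [[631.56222166  86.62276635]
 [628.80803901 161.47883677]]
[[-4.09861763e-04  9.41469726e-01  3.37097296e-01]
 [ 1.65351491e-03  3.37097501e-01 -9.41468290e-01]
 [-9.99998549e-01  1.71523553e-04 -1.69489761e-03]]
[ -0.54  12.55 -15.49   2.46]
```

View pics/tz2.png

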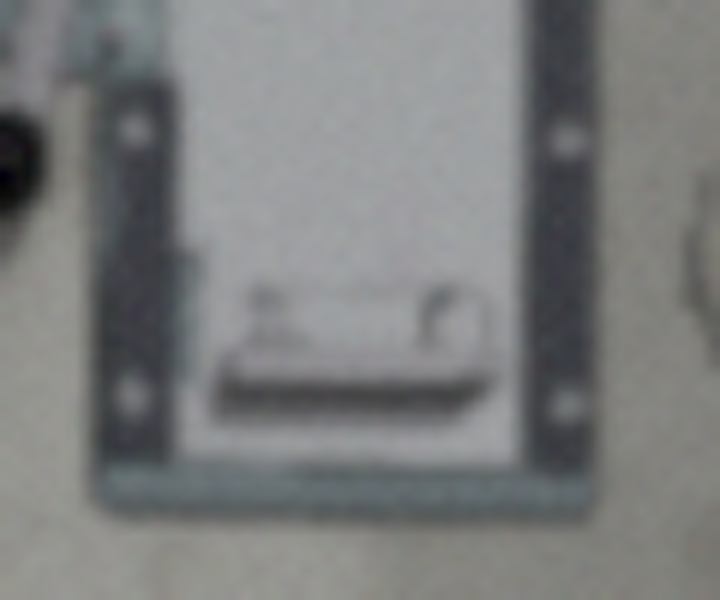

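```bash
python3 - <<'E'
from h import *
print(plan([.496,.05,.2],78))
E
```

```text
[  1.13  16.13 -15.97   3.96]
```

Emit:
{"fn": "drive_tool", "kwargs": {
  "moves": "0 5 -5 1 0.45;0 10 -10 3 0.45;0 16.1 -16 4 0.45;0 16.1 -16 4 0.45;0 16.1 -16 4 0.45;0 16.1 -16 4 0.45;0 16.1 -16 4 0.45;0 16.1 -16 4 0.45"
}}

```text
time_s: 0.9
ee_pos: [0.3743, -0.2021, 0.2336]
ee_rot: [0.443, 0.551, 0.443, -0.551]
contact_force: [-0.0, -0.4, 0.3]
grip_width: 0.45
```

```bash
python3 - <<'E'
from h import *
s,P,M=pose();print(P,M[:,2],s["grip_width"]);print(plan([.496,.05,.12],78))
E
```

```text
[ 0.3742544  -0.20205283  0.23358414] [-2.13586899e-01 -9.76924053e-01 -1.76632300e-04] 0.4498063171301867
[ 3.79  2.17 -9.07 -0.04]
```

Emit:
{"fn": "drive_tool", "kwargs": {
  "moves": "1 2.2 -9.1 0 0.45;1 2.2 -9.1 0 0.45;1 2.2 -9.1 0 0.45;1 2.2 -9.1 0 0.45;1 2.2 -9.1 0 0.45;1 2.2 -9.1 0 0.45;3 2.2 -9.1 0 0.45;3.4 2.2 -9.1 0 0.45"
}}

```text
time_s: 1.7
ee_pos: [0.4954, 0.0501, 0.129]
ee_rot: [-0.444, -0.549, -0.445, 0.551]
contact_force: [-1.4, 0.7, -0.6]
grip_width: 0.447
```

```bash
python3 - <<'E'
from h import *
s,P,M=pose();print(P,M[:,2],s["grip_width"]);print(plan([.496,.05,.058],78))
p,d=arm.snapshot("side");crop("side",p,230,150,370,290,4,"s1.png")
E
```

```text
[0.49535887 0.05005118 0.12903816] [-2.10484736e-01 -9.77597055e-01  4.16054396e-04] 0.4469794952081621
[ 2.37  0.03 -0.   -0.02]
```

View pics/s1.png

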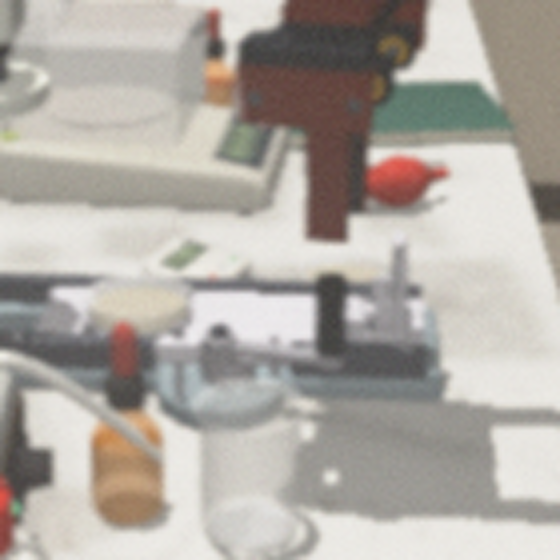

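The side view shows the near finger at (327,200), in line above the knob at (330,315). Next I'll lower the fingers around the knob.

Emit:
{"fn": "drive_tool", "kwargs": {
  "moves": "0.5 0 0 0 0.45;1 0 0 0 0.45;1.5 0 0 0 0.45;1.8 0 0 0 0.45;2.1 0 0 0 0.45;2.35 0 0 0 0.45;2.35 0 0 0 0.45"
}}

```text
time_s: 2.45
ee_pos: [0.4962, 0.0486, 0.0606]
ee_rot: [-0.443, -0.55, -0.444, 0.551]
contact_force: [-0.3, 1.0, 0.4]
grip_width: 0.444
```

```bash
cat >> h.py <<'E'
def arc(ts,z=.058,lead=0,r=.065):
    s,P,M=pose()
    for t in ts:
        t=np.array(t);k=knob(t,r)+lead*np.array([np.sin(t),np.cos(t)])
        # absolute yaw relative without mod wrap
        zz=M[:,2];cur=np.degrees(np.arctan2(zz[1],zz[0]));
        if cur<-60 or cur>95:cur=cur+180 if cur<0 else cur-180
        dl=90-np.degrees(t)-cur
        print(round(float(t),2),np.round(np.r_[M.T@(np.r_[k,z]-P)/.03,-dl/8],2))
E
python3 - <<'E'
from h import *
s,P,M=pose();print(P,M[:,2],s["contact_force"],s["qpos"])
arc(np.arange(.2,1.3,.1),lead=.005)
E
```

```text
[0.49622253 0.04862392 0.06059436] [-2.13183927e-01 -9.77012080e-01  9.58900073e-05] [-0.31302105  0.96712333  0.40597701] [-4.10399623e-02  4.50990075e-01  1.90354707e+00  1.60738579e-04
  7.88259295e-01  1.74447567e+00]
0.2 [ 0.09 -0.02 -0.19 -0.11]
0.3 [ 0.09  0.   -0.41  0.61]
0.4 [ 0.09  0.05 -0.62  1.33]
0.5 [ 0.09  0.11 -0.82  2.04]
0.6 [ 0.09  0.2  -1.02  2.76]
0.7 [ 0.09  0.31 -1.21  3.47]
0.8 [ 0.09  0.43 -1.39  4.19]
0.9 [ 0.09  0.57 -1.55  4.91]
1.0 [ 0.09  0.73 -1.7   5.62]
1.1 [ 0.09  0.9  -1.84  6.34]
1.2 [ 0.08  1.09 -1.95  7.06]
```

The last joint would run past its range during the swing, so I'll lift, give the gripper a half turn and come down again.

Emit:
{"fn": "drive_tool", "kwargs": {
  "moves": "-1 0 0 0 0.45;-2 0 0 0 0.45;-2 0 0 -1 0.45;-2 0 0 -2 0.45;-2 0 0 -3 0.45;-2 0 0 -4 0.45;-2 0 0 -5 0.45;-2 0 0 -6 0.45"
}}

```text
time_s: 3.25
ee_pos: [0.497, 0.0486, 0.1218]
ee_rot: [0.63, 0.321, 0.63, -0.321]
contact_force: [-0.4, -0.0, 1.0]
grip_width: 0.452
```

Emit:
{"fn": "drive_tool", "kwargs": {
  "moves": "0 0 0 -1 0.45;0 0 0 -2 0.45;0 0 0 -3 0.45;0 0 0 -4 0.45;0 0 0 -5 0.45;0 0 0 -6 0.45;0 0 0 -7 0.45;0 0 0 -8 0.45"
}}

```text
time_s: 4.05
ee_pos: [0.4969, 0.0486, 0.1218]
ee_rot: [0.705, -0.062, 0.704, 0.062]
contact_force: [-0.2, -0.1, -0.4]
grip_width: 0.449
```

Emit:
{"fn": "drive_tool", "kwargs": {
  "moves": "0 0 0 -1 0.45;0 0 0 -2 0.45;0 0 0 -3 0.45;0 0 0 -4 0.45;0 0 0 -5 0.45;0 0 0 -6 0.45;0 0 0 -7 0.45;0 0 0 -8 0.45"
}}

```text
time_s: 4.85
ee_pos: [0.4969, 0.0487, 0.1217]
ee_rot: [0.565, -0.426, 0.564, 0.426]
contact_force: [0.1, -0.3, -0.4]
grip_width: 0.449
```

```bash
python3 - <<'E'
from h import *
s,P,M=pose();print(P,M[:,2],s["contact_force"],s["qpos"]);print(plan([.496,.05,.058],78))
E
```

```text
[0.49693321 0.04866935 0.12173905] [2.75138306e-01 9.61404607e-01 3.05969136e-04] [ 0.13009071 -0.33009372 -0.43672699] [-4.08947803e-02  3.53981320e-01  1.85216232e+00  1.50956637e-04
  9.34651238e-01 -1.33304706e+00]
[ 2.12  0.04  0.03 -0.5 ]
```

Emit:
{"fn": "drive_tool", "kwargs": {
  "moves": "0.5 0 0 -0.4 0.45;1 0 0 -0.4 0.45;1.5 0 0 -0.4 0.45;1.8 0 0 -0.4 0.45;2.1 0 0 -0.4 0.45;2.1 0 0 -0.4 0.45"
}}

```text
time_s: 5.45
ee_pos: [0.4961, 0.0486, 0.0575]
ee_rot: [0.553, -0.439, 0.554, 0.44]
contact_force: [0.5, -0.4, -0.3]
grip_width: 0.45
```

```bash
python3 - <<'E'
from h import *
s,P,M=pose();print(P,M[:,2],s["contact_force"],s["qpos"])
arc(np.arange(.2,1.3,.1),lead=.005)
E
```

```text
[0.4961484  0.04863481 0.05749325] [ 2.26733660e-01  9.73956781e-01 -1.91109091e-04] [ 0.4978182  -0.37306539 -0.29773362] [-4.09964149e-02  4.56260942e-01  1.90573738e+00  1.09500492e-04
  7.81024169e-01 -1.38314774e+00]
0.2 [-0.02  0.02  0.19 -0.21]
0.3 [-0.02  0.    0.41  0.51]
0.4 [-0.02 -0.04  0.62  1.23]
0.5 [-0.02 -0.11  0.83  1.94]
0.6 [-0.02 -0.19  1.03  2.66]
0.7 [-0.02 -0.29  1.22  3.38]
0.8 [-0.02 -0.42  1.4   4.09]
0.9 [-0.02 -0.56  1.56  4.81]
1.0 [-0.02 -0.71  1.71  5.52]
1.1 [-0.02 -0.88  1.85  6.24]
1.2 [-0.02 -1.06  1.97  6.96]
```

Emit:
{"fn": "drive_tool", "kwargs": {
  "moves": "0 0 0.2 0 0.36;0 0 0.4 0.5 0.36;0 -0.05 0.6 1.2 0.36;0 -0.1 0.8 1.9 0.36;0 -0.2 1 2.6 0.36;0 -0.3 1.2 3.4 0.36;0 -0.4 1.4 4.1 0.36;0 -0.55 1.55 4.8 0.36"
}}

```text
time_s: 6.25
ee_pos: [0.5218, 0.0895, 0.0585]
ee_rot: [0.667, -0.233, 0.669, 0.232]
contact_force: [-3.9, -4.0, 3.3]
grip_width: 0.363
```

```bash
python3 - <<'E'
from h import *
s,P,M=pose();print(P,M[:,2],s["contact_force"],s["qpos"])
arc(np.arange(.9,1.9,.1),lead=.005)
p,d=arm.snapshot("side");crop("side",p,230,150,370,290,4,"s2.png")
E
```

```text
[0.5218044  0.0894995  0.05850152] [ 0.78425895  0.62042288 -0.00365427] [-3.92695832 -4.00901347  3.30520412] [ 0.0407654   0.48647562  1.83518006 -0.00272722  0.82300304 -0.6266637 ]
0.9 [ 0.02  0.    0.05 -0.01]
1.0 [ 0.02 -0.03  0.27  0.71]
1.1 [ 0.01 -0.07  0.48  1.42]
1.2 [ 0.01 -0.14  0.69  2.14]
1.3 [ 0.01 -0.23  0.88  2.85]
1.4 [ 0.01 -0.34  1.07  3.57]
1.5 [ 0.01 -0.47  1.25  4.29]
1.6 [ 0.01 -0.61  1.41  5.  ]
1.7 [ 0.01 -0.77  1.56  5.72]
1.8 [ 0.01 -0.95  1.69  6.43]
```

View pics/s2.png

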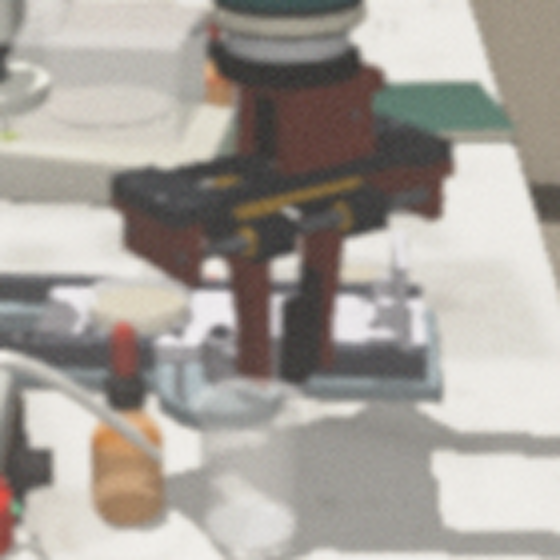

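The knob at (300,345) is caged and moving, with about 6 N of contact force. Next I'll continue the swing.

Emit:
{"fn": "drive_tool", "kwargs": {
  "moves": "0 0 0.25 0.7 0.36;0 -0.05 0.5 1.4 0.36;0 -0.15 0.7 2.1 0.36;0 -0.25 0.9 2.9 0.36;0 -0.35 1.05 3.6 0.36;0 -0.45 1.25 4.3 0.36;0 -0.6 1.4 5 0.36;0 -0.75 1.55 5.7 0.36"
}}

```text
time_s: 7.1
ee_pos: [0.5714, 0.1024, 0.0585]
ee_rot: [0.704, 0.045, 0.707, -0.045]
contact_force: [-6.3, 1.2, 3.5]
grip_width: 0.357
```

```bash
python3 - <<'E'
from h import *
s,P,M=pose();print(P,M[:,2],s["contact_force"],s["qpos"])
arc(np.arange(1.7,2.15,.05),lead=.008)
E
```

```text
[0.57139064 0.1023735  0.05845182] [ 0.99196196 -0.12646267 -0.00432004] [-6.34212946  1.19600399  3.51066423] [5.76683579e-02 5.39769098e-01 1.71871007e+00 1.28994354e-03
 8.87321881e-01 1.83655513e-01]
1.7 [ 0.01 -0.06  0.16  0.02]
1.75 [ 0.01 -0.08  0.26  0.38]
1.8 [ 0.01 -0.1   0.37  0.73]
1.85 [ 0.01 -0.13  0.48  1.09]
1.9 [ 0.01 -0.16  0.58  1.45]
1.95 [ 0.01 -0.2   0.68  1.81]
2.0 [ 0.01 -0.24  0.78  2.17]
2.05 [ 0.01 -0.29  0.88  2.52]
2.1 [ 0.01 -0.34  0.98  2.88]
```

Emit:
{"fn": "drive_tool", "kwargs": {
  "moves": "0 -0.1 0.25 0.4 0.36;0 -0.1 0.45 1.1 0.36;0 -0.15 0.6 1.5 0.36;0 -0.2 0.7 1.8 0.36;0 -0.25 0.8 2.2 0.36;0 -0.25 0.8 2.2 0.36"
}}

```text
time_s: 7.7
ee_pos: [0.5947, 0.0926, 0.0582]
ee_rot: [0.689, 0.152, 0.692, -0.151]
contact_force: [-3.6, 4.7, 0.8]
grip_width: 0.364
```

```bash
python3 - <<'E'
from h import *
s,P,M=pose();print(P,M[:,2],s["contact_force"],s["qpos"])
arc([2,2.05,2.1],lead=.008)
E
```

```text
[0.59474296 0.09261358 0.05823527] [ 0.90804815 -0.41884726 -0.00394088] [-3.61464791  4.6947287   0.81857189] [0.03842314 0.56243597 1.66983892 0.00272691 0.91264362 0.46893151]
2.0 [ 0.01 -0.02 -0.02 -0.02]
2.05 [ 0.01 -0.04  0.08  0.34]
2.1 [ 0.01 -0.06  0.19  0.69]
```

Pushing a little further, to feel for the stop.

Emit:
{"fn": "drive_tool", "kwargs": {
  "moves": "0 0 0.15 0 0.36;0 -0.05 0.25 0 0.36;0 -0.05 0.25 0 0.36"
}}

```text
time_s: 8.0
ee_pos: [0.5951, 0.0923, 0.0579]
ee_rot: [0.685, 0.154, 0.696, -0.15]
contact_force: [-16.3, 20.4, 11.9]
grip_width: 0.364
```

```bash
python3 - <<'E'
from h import *
s,P,M=pose();print(P,s["contact_force"],M.T@s["contact_force"])
E
```

```text
[0.59507757 0.09225782 0.05788102] [-16.31215479  20.36674919  11.88333392] [-11.49076723  11.67242654 -23.53340644]
```

The force is about 28 N, so the lever is against its release stop. I'll back off, lift and move to the push plate.

Emit:
{"fn": "drive_tool", "kwargs": {
  "moves": "0 0 -0.2 0 0.45;-0.5 0 -0.2 0 0.45;-1.5 0 -0.2 0 0.45;-2.2 0 -0.2 0 0.45;-2.2 0 -0.2 0 0.45"
}}

```text
time_s: 8.5
ee_pos: [0.6003, 0.0896, 0.1279]
ee_rot: [0.693, 0.152, 0.688, -0.15]
contact_force: [-0.3, -0.4, -0.2]
grip_width: 0.45
```

```bash
python3 - <<'E'
from h import *
s,P,M=pose();print(P,s["contact_force"],s["qpos"])
print(plan([.415,-.0235,.125],-90))
p,d=arm.snapshot("top");crop("top",p,220,130,380,290,3.7,"t3.png")
p,d=arm.snapshot("side");crop("side",p,230,150,370,290,4,"s3.png")
E
```

```text
[0.60025925 0.08959741 0.12789919] [-0.33063777 -0.37719005 -0.16220629] [3.43026932e-02 4.73907342e-01 1.61440412e+00 1.81706903e-04
 1.04577286e+00 4.64249566e-01]
[ 0.05 -6.   -4.04  8.17]
```

View pics/s3.png

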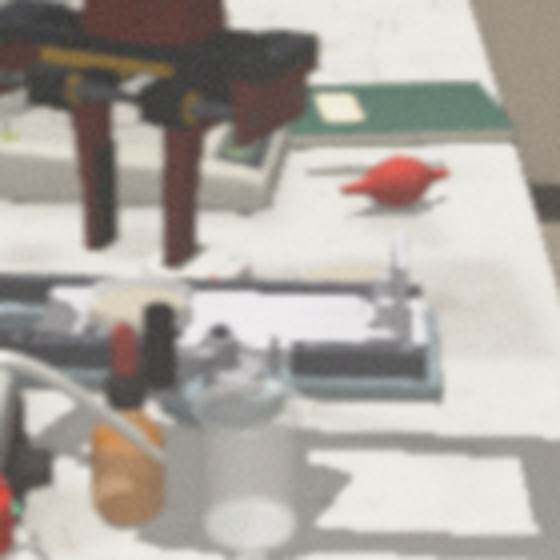

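The lever now points left and forward, with the knob at (160,345), the cam open, and the bystanders unmoved. Next, the plate.

Emit:
{"fn": "drive_tool", "kwargs": {
  "moves": "0 -1.5 -1 0 0.2;0 -3 -2 1 0.2;0 -4.5 -3 2 0.2;0 -6 -4 3 0.2;0 -6 -4 4 0.2;0 -6 -4 5 0.2;0 -6 -4 6 0.2;0 -6 -4 7 0.2"
}}

```text
time_s: 9.4
ee_pos: [0.412, -0.0242, 0.1232]
ee_rot: [0.537, 0.459, 0.538, -0.46]
contact_force: [0.2, 0.5, 0.3]
grip_width: 0.196
```

```bash
python3 - <<'E'
from h import *
s,P,M=pose();print(P,s["contact_force"],s["qpos"])
print(plan([.415,-.0235,.057],-90))
E
```

```text
[ 0.41196549 -0.02419704  0.1232114 ] [0.20727177 0.45594509 0.31817908] [-2.26530385e-01  2.46174465e-01  2.02645055e+00  1.68529895e-04
  8.70948284e-01  1.18787211e+00]
[ 2.21  0.11 -0.01  1.12]
```

Emit:
{"fn": "drive_tool", "kwargs": {
  "moves": "0.5 0.1 0 0.5 0.2;1 0.1 0 1.1 0.2;1.7 0.1 0 1.1 0.2;2.2 0.1 0 1.1 0.2;2.2 0.1 0 1.1 0.2"
}}

```text
time_s: 9.9
ee_pos: [0.4136, -0.0232, 0.0559]
ee_rot: [0.5, 0.497, 0.504, -0.499]
contact_force: [-0.7, -0.2, 0.0]
grip_width: 0.201
```

```bash
python3 - <<'E'
from h import *
s,P,M=pose();print(P,s["contact_force"],M)
p,d=arm.snapshot("side");crop("side",p,230,150,370,290,4,"s4.png")
E
```

```text
[ 0.41362294 -0.02322768  0.05593813] [-0.6959072  -0.18576967  0.00186555] [[-0.00550218  0.99994586  0.00883217]
 [ 0.00136001  0.00883978 -0.99996   ]
 [-0.99998394 -0.00548995 -0.00140857]]
```

View pics/s4.png

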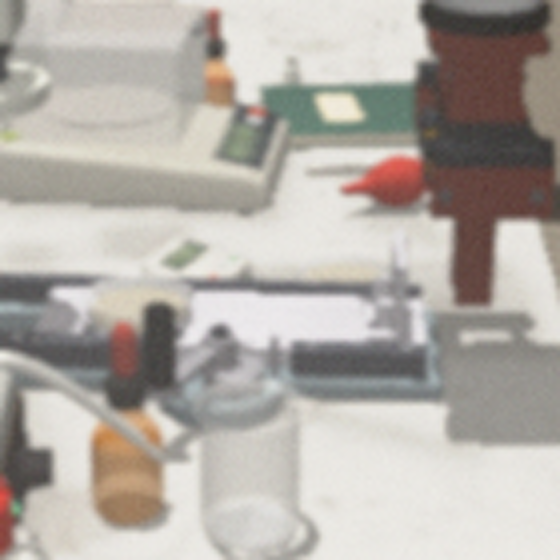

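Emit:
{"fn": "drive_tool", "kwargs": {
  "moves": "0 0.3 0 0 0.2;0 0.6 0 0 0.2;0 0.7 0 0 0.2;0 0.8 0 0 0.2;0 0.9 0 0 0.2;0 1 0 0 0.2;0 1.1 0 0 0.2;0 1.2 0 0 0.2"
}}

```text
time_s: 10.75
ee_pos: [0.4517, -0.0234, 0.0581]
ee_rot: [0.502, 0.498, 0.502, -0.498]
contact_force: [-2.3, 0.1, 2.0]
grip_width: 0.199
```

Emit:
{"fn": "drive_tool", "kwargs": {
  "moves": "0 0.15 0 0 0.2;0 0.3 0 0 0.2;0 0.45 0 0 0.2;0 0.6 0 0 0.2;0 0.75 0 0 0.2;0 0.9 0 0 0.2;0 1.05 0 0 0.2;0 1.2 0 0 0.2"
}}

```text
time_s: 11.55
ee_pos: [0.4883, -0.0232, 0.0581]
ee_rot: [0.502, 0.498, 0.502, -0.498]
contact_force: [-2.3, -1.8, 0.2]
grip_width: 0.202
```

```bash
python3 - <<'E'
from h import *
s,P,M=pose();print(P,s["contact_force"])
p,d=arm.snapshot("side");crop("side",p,230,150,370,290,4,"s5.png")
E
```

```text
[ 0.4883499  -0.02321019  0.05812459] [-2.26781874 -1.75710448  0.15502241]
```

View pics/s5.png

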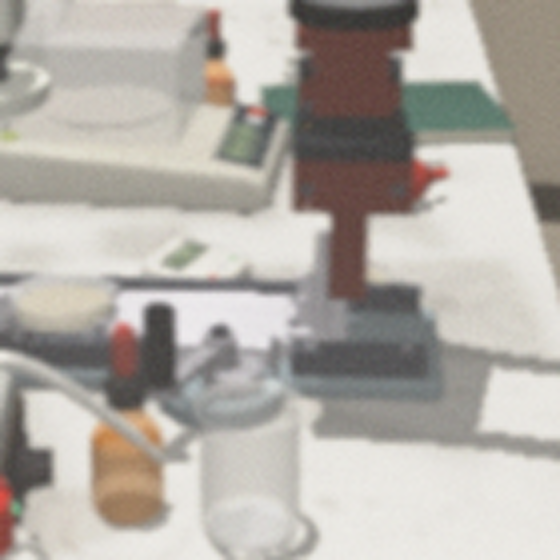

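The slide moves freely (force about 2.3 N) and the dish travels with it at (62,305). I'll keep pushing.

Emit:
{"fn": "drive_tool", "kwargs": {
  "moves": "0 0.15 0 0 0.2;0 0.3 0 0 0.2;0 0.45 0 0 0.2;0 0.6 0 0 0.2;0 0.75 0 0 0.2;0 0.9 0 0 0.2;0 1 0 0 0.2;0 1.1 0 0 0.2"
}}

```text
time_s: 12.4
ee_pos: [0.5213, -0.0229, 0.0582]
ee_rot: [0.502, 0.498, 0.502, -0.498]
contact_force: [-2.3, -2.8, -0.4]
grip_width: 0.199
```

Emit:
{"fn": "drive_tool", "kwargs": {
  "moves": "0 0.07 0 0 0.2;0 0.14 0 0 0.2;0 0.21 0 0 0.2;0 0.28 0 0 0.2;0 0.35 0 0 0.2;0 0.35 0 0 0.2"
}}

```text
time_s: 13.0
ee_pos: [0.5314, -0.0227, 0.0581]
ee_rot: [0.502, 0.498, 0.502, -0.498]
contact_force: [-3.2, -2.6, 1.2]
grip_width: 0.2
```

Emit:
{"fn": "drive_tool", "kwargs": {
  "moves": "0 0.05 0 0 0.2;0 0.1 0 0 0.2;0 0.15 0 0 0.2;0 0.2 0 0 0.2;0 0.25 0 0 0.2;0 0.25 0 0 0.2"
}}

```text
time_s: 13.6
ee_pos: [0.5315, -0.0222, 0.0575]
ee_rot: [0.499, 0.495, 0.506, -0.501]
contact_force: [-19.4, -3.7, 15.0]
grip_width: 0.202
```

The slide is blocked with about 19 N along its travel, so it should be at the end stop. I'll back off, lift, and check in the pictures.

Emit:
{"fn": "drive_tool", "kwargs": {
  "moves": "0 -0.3 0 0 0.2;0 -1 0 0 0.2;0 -1.3 0 0 0.2;-1 -1.3 0 0 0.2;-2.2 -1.3 0 0 0.2;-2.2 -1.3 0 0 0.2"
}}

```text
time_s: 14.2
ee_pos: [0.5045, -0.0235, 0.1284]
ee_rot: [0.505, 0.5, 0.499, -0.496]
contact_force: [0.6, -0.4, 0.1]
grip_width: 0.201
```

```bash
python3 - <<'E'
from h import *
s,P,M=pose();print(P,s["contact_force"],s["qpos"])
p,d=arm.snapshot("side");crop("side",p,170,150,370,290,4,"s6.png")
p,d=arm.snapshot("top");crop("top",p,220,130,380,290,3.7,"t6.png")
k=knob(2.007);print((proj("side",[[*k,.087]])-[170,150])*4,(proj("top",[[*k,.087]])-[220,130])*3.7)
for x in(.5375,.54):print((proj("side",[[x,.0045,.076]])-[170,150])*4)
print("jaw -25:",plan([*k,.125],-25))
E
```

```text
[ 0.50449475 -0.02348376  0.12837635] [ 0.57887677 -0.38712805  0.1261974 ] [-1.83866349e-01  3.47101082e-01  1.84092059e+00  8.33537859e-04
  9.43450809e-01  1.37779106e+00]
[[401.14944691 306.94116056]] [[176.7545766  298.80450203]]
[[501.88456608 261.84332444]]
[[497.63002224 261.74392871]]
jaw -25: [ 0.02  2.87 -3.93 -8.06]
```

View pics/s6.png

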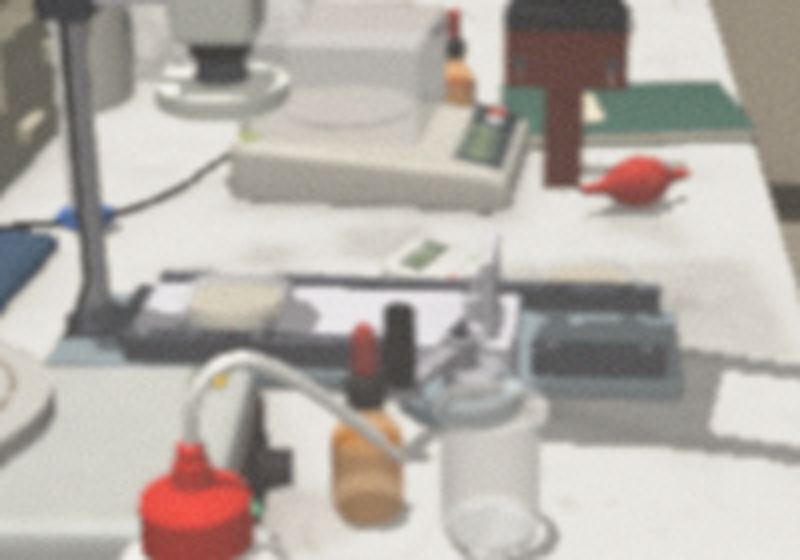

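View pics/t6.png

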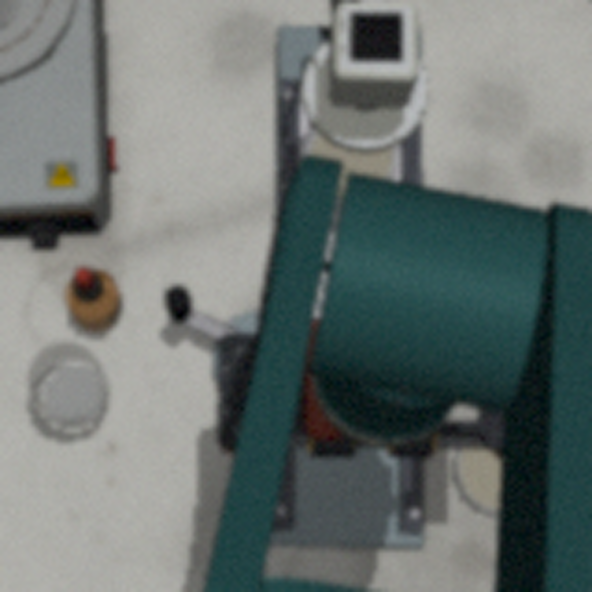

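The top view shows the knob at (178,297), within 2 px of the predicted release position. The side view shows the plate at (488,270), where I'd expect it at home. Next I'll return to the knob.

Emit:
{"fn": "drive_tool", "kwargs": {
  "moves": "0 0.6 -0.8 -1 0.45;0 1.2 -1.6 -2 0.45;0 1.8 -2.4 -3 0.45;0 2.4 -3.2 -4 0.45;0 2.85 -3.95 -5 0.45;0 2.85 -3.95 -6 0.45;0 2.85 -3.95 -7 0.45;0 2.85 -3.95 -8 0.45"
}}

```text
time_s: 15.1
ee_pos: [0.584, 0.0967, 0.1223]
ee_rot: [0.689, 0.154, 0.691, -0.154]
contact_force: [0.4, 0.8, -0.0]
grip_width: 0.451
```

```bash
python3 - <<'E'
from h import *
s,P,M=pose();print(P,s["contact_force"],s["qpos"],M[:,2])
k=knob(2.007);print("jaw -25:",plan([*k,.058],-25))
E
```

```text
[0.58396358 0.09672797 0.12233067] [ 0.42481814  0.82157732 -0.02046694] [4.72542398e-02 4.66565235e-01 1.64565355e+00 4.26433451e-04
 1.03144518e+00 4.85754175e-01] [ 0.90529432 -0.42478015 -0.00200236]
jaw -25: [ 2.14  0.    0.11 -0.02]
```

Emit:
{"fn": "drive_tool", "kwargs": {
  "moves": "0.5 0 0.1 0 0.45;1 0 0.1 0 0.45;1.5 0 0.1 0 0.45;1.8 0 0.1 0 0.45;2.1 0 0.1 0 0.45;2.1 0 0.1 0 0.36"
}}

```text
time_s: 15.7
ee_pos: [0.5861, 0.0948, 0.0593]
ee_rot: [0.689, 0.156, 0.691, -0.157]
contact_force: [0.9, -0.6, 0.1]
grip_width: 0.394
```

```bash
python3 - <<'E'
from h import *
s,P,M=pose();print(P,s["contact_force"])
arc(np.arange(1.95,1,-.1),lead=-.005)
E
```

```text
[0.58610547 0.09478937 0.05933065] [ 0.89639941 -0.64856548  0.09515227]
1.95 [ 0.05  0.02 -0.27 -0.48]
1.85 [ 0.05 -0.03 -0.49 -1.2 ]
1.75 [ 0.05 -0.09 -0.69 -1.91]
1.65 [ 0.05 -0.17 -0.89 -2.63]
1.55 [ 0.05 -0.28 -1.09 -3.35]
1.45 [ 0.05 -0.4  -1.27 -4.06]
1.35 [ 0.05 -0.54 -1.43 -4.78]
1.25 [ 0.05 -0.69 -1.58 -5.5 ]
1.15 [ 0.05 -0.86 -1.72 -6.21]
1.05 [ 0.05 -1.04 -1.84 -6.93]
```

Emit:
{"fn": "drive_tool", "kwargs": {
  "moves": "0 0 -0.25 -0.5 0.36;0 -0.05 -0.5 -1.2 0.36;0 -0.1 -0.7 -1.9 0.36;0 -0.15 -0.9 -2.6 0.36;0 -0.3 -1.1 -3.4 0.36;0 -0.4 -1.25 -4.1 0.36;0 -0.55 -1.45 -4.8 0.36;0 -0.7 -1.6 -5.5 0.36"
}}

```text
time_s: 16.5
ee_pos: [0.538, 0.0974, 0.0622]
ee_rot: [0.7, -0.114, 0.695, 0.115]
contact_force: [4.9, 3.2, -3.1]
grip_width: 0.367
```

```bash
python3 - <<'E'
from h import *
s,P,M=pose();print(P,s["contact_force"])
arc(np.arange(1.2,.35,-.1),lead=-.005)
E
```

```text
[0.53798285 0.09739393 0.06219904] [ 4.86782993  3.23743781 -3.08250022]
1.2 [ 0.14  0.   -0.24 -0.32]
1.1 [ 0.14 -0.03 -0.45 -1.04]
1.0 [ 0.14 -0.09 -0.66 -1.76]
0.9 [ 0.13 -0.17 -0.86 -2.47]
0.8 [ 0.13 -0.27 -1.05 -3.19]
0.7 [ 0.13 -0.39 -1.24 -3.9 ]
0.6 [ 0.13 -0.52 -1.41 -4.62]
0.5 [ 0.13 -0.67 -1.56 -5.34]
0.4 [ 0.13 -0.84 -1.7  -6.05]
```

Emit:
{"fn": "drive_tool", "kwargs": {
  "moves": "0.05 0 -0.25 -0.3 0.36;0.05 -0.05 -0.45 -1 0.36;0.05 -0.1 -0.65 -1.75 0.36;0.05 -0.15 -0.85 -2.5 0.36;0.05 -0.25 -1.05 -3.2 0.36;0.05 -0.4 -1.25 -3.9 0.36;0.05 -0.5 -1.4 -4.6 0.36;0.05 -0.65 -1.55 -5.3 0.36"
}}

```text
time_s: 17.3
ee_pos: [0.5018, 0.0638, 0.0614]
ee_rot: [0.612, -0.36, 0.606, 0.358]
contact_force: [5.6, 2.7, 0.3]
grip_width: 0.36
```

```bash
python3 - <<'E'
from h import *
s,P,M=pose();print(P,s["contact_force"],s["qpos"])
arc(np.arange(.5,-.15,-.1),lead=-.007)
E
```

```text
[0.50184879 0.0637902  0.06141501] [5.64876688 2.70701996 0.30615173] [-1.10984761e-02  4.52937022e-01  1.89582261e+00  1.74477865e-03
  7.83220179e-01 -1.07756642e+00]
0.5 [ 0.11  0.04 -0.11 -0.04]
0.4 [ 0.11  0.01 -0.33 -0.76]
0.3 [ 0.11 -0.05 -0.54 -1.47]
0.2 [ 0.11 -0.12 -0.74 -2.19]
0.1 [ 0.11 -0.22 -0.94 -2.9 ]
0.0 [ 0.11 -0.34 -1.12 -3.62]
-0.1 [ 0.11 -0.47 -1.29 -4.34]
```

Emit:
{"fn": "drive_tool", "kwargs": {
  "moves": "0.05 0 -0.2 -0.3 0.36;0.05 0 -0.35 -0.8 0.36;0.05 -0.05 -0.55 -1.5 0.36;0.05 -0.1 -0.75 -2.2 0.36;0.05 -0.2 -0.95 -2.9 0.36;0.05 -0.3 -1.1 -3.5 0.36;0.05 -0.3 -1.1 -3.5 0.36"
}}

```text
time_s: 18.0
ee_pos: [0.4926, 0.0313, 0.0595]
ee_rot: [0.508, -0.496, 0.503, 0.494]
contact_force: [4.5, 9.7, 1.5]
grip_width: 0.363
```

```bash
python3 - <<'E'
from h import *
s,P,M=pose();print(P,s["contact_force"],s["qpos"])
arc([.1,0,-.1],lead=-.007)
E
```

```text
[0.49256164 0.03126761 0.0595463 ] [4.4708318  9.70753277 1.4537205 ] [-0.07913942  0.44451054  1.92232364  0.00470508  0.76768888 -1.63301332]
0.1 [ 0.05 -0.05  0.16  0.57]
0.0 [ 0.05 -0.07 -0.06 -0.15]
-0.1 [ 0.05 -0.1  -0.27 -0.86]
```

Near the lock stop. A small extra push should confirm it.

Emit:
{"fn": "drive_tool", "kwargs": {
  "moves": "0 0 -0.1 0 0.36;0 0 -0.15 0 0.36;0 0 -0.15 0 0.36"
}}

```text
time_s: 18.3
ee_pos: [0.4924, 0.0306, 0.0595]
ee_rot: [0.51, -0.493, 0.502, 0.494]
contact_force: [6.4, 28.8, 1.0]
grip_width: 0.364
```

Emit:
{"fn": "drive_tool", "kwargs": {
  "moves": "0 0 0.2 0 0.45;-0.5 0 0.25 0 0.45;-1.5 0 0.25 0 0.45;-2.5 0 0.25 0 0.45;-3.5 0 0.25 0 0.45;-3.5 0 0.25 0 0.45"
}}

```text
time_s: 18.9
ee_pos: [0.492, 0.0329, 0.1673]
ee_rot: [0.507, -0.497, 0.503, 0.493]
contact_force: [0.4, -0.2, -0.2]
grip_width: 0.452
```

Emit:
{"fn": "drive_tool", "kwargs": {
  "moves": "-1 0 -1.5 0 0.45;-1 0 -3 0 0.45;-1 0 -4.5 0 0.45;-1 0 -6 0 0.45;-1 0 -7.5 0 0.45;-1 0 -9 0 0.45;-1 0 -9 0 0.45;-1 0 -9 0 0.45"
}}

```text
time_s: 19.7
ee_pos: [0.4831, -0.2375, 0.1924]
ee_rot: [0.506, -0.494, 0.506, 0.495]
contact_force: [-0.4, 0.8, -0.4]
grip_width: 0.45
```

```bash
python3 - <<'E'
from h import *
s,P,M=pose();print(P,s["contact_force"])
p,d=arm.snapshot("side");crop("side",p,170,150,370,290,4,"s7.png")
p,d=arm.snapshot("top");crop("top",p,220,130,380,290,3.7,"t7.png")
k=knob(0);print((proj("side",[[*k,.087]])-[170,150])*4,(proj("top",[[*k,.087]])-[220,130])*3.7)
for x in(.5385,.541):print((proj("top",[[x,-.0235,.076]])-[220,130])*3.7)
E
```

```text
[ 0.48309068 -0.23748512  0.19244645] [-0.43146942  0.79947945 -0.41449847]
[[575.47155505 267.73634605]] [[263.2300415  438.54595178]]
[[354.03964642 376.44916762]]
[[354.0413502  372.74338001]]
```

View pics/s7.png

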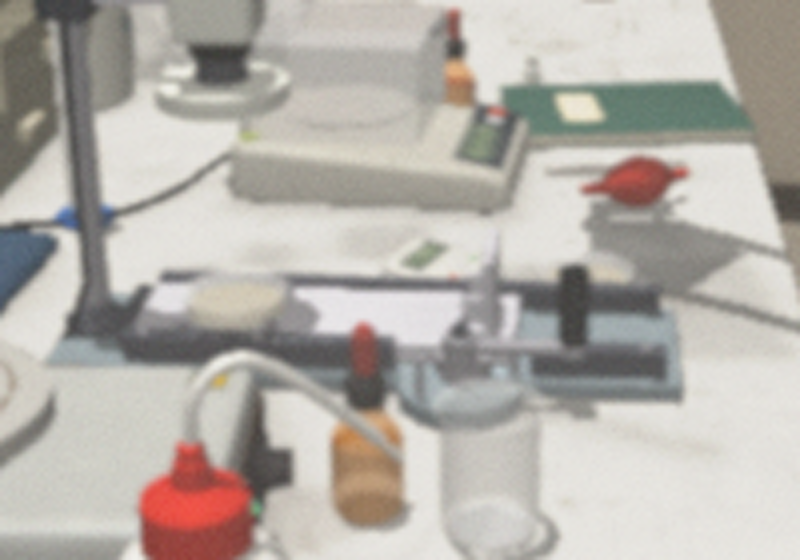

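View pics/t7.png

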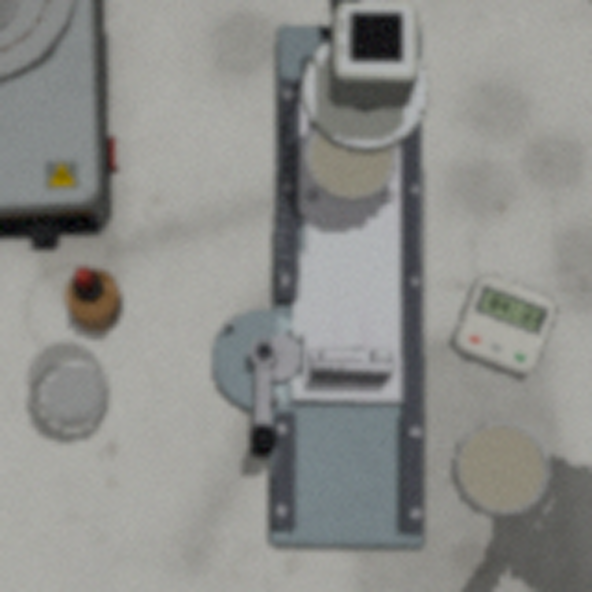

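The lever is at its lock stop, with the knob at (263,437) against a predicted (263,439). The dish is under the ring light and the bystanders are where they were. I'll check the slide's travel and the bystander shifts, then hand in.

```bash
python3 - <<'E'
from h import *
o=lambda y,z:onz("top",[[220+350/3.7,130+y/3.7]],z)[0,0]
print("travel slide edge",o(403,.0265)-o(530,.0265),"dish near edge",o(197,.0415)-o(326,.0415))
a=cv2.imread("pics/t6.png");t0=cv2.imread("pics/tz.png");t7=cv2.imread("pics/t7.png")
for n,(x0,y0,x1,y1) in dict(bottle=(55,250,135,345),beaker=(15,330,125,455),timer=(440,260,565,390),nd=(440,415,560,525)).items():
    g=lambda i:np.float32(cv2.cvtColor(i[y0:y1,x0:x1],cv2.COLOR_BGR2GRAY));print(n,cv2.phaseCorrelate(g(t0),g(t7)))
print(arm.get_state()["contact_force"]);arm.hand_in()
E
```

```text
travel slide edge 0.08738085807655971 dish near edge 0.09297945525438744
bottle ((-0.017450370402308124, 0.02899699800232014), 0.5589787108202775)
beaker ((0.1132275537078371, 0.4838689400845695), 0.5618649436950683)
timer ((0.5206538799819285, 0.5731336160392289), 0.6335111671730324)
nd ((0.13498956376623283, -10.72025816283012), -0.052275181611378986)
[-0.17760097  0.06995008  0.04075052]
the job is handed in; nothing more can be done
```

I swung the lever to its release stop, pushed the slide home, and swung the lever back to its lock stop. The job is handed in at about 20 s of the 64 s; no verdict was reported.

- **Lever:** I moved it with the fingertips loosely either side of the knob. Both stops were confirmed by force, about 28 N at release and 29 N at lock. In the last top view the knob is within about 2 px of where it should be at lock.
- **Slide:** It moved at about 2.3 N and stopped hard, with 19 N on the end stop. My two estimates of its travel from the pictures were 87 mm and 93 mm. They disagree, but they lie either side of the nominal 90 mm, so I trusted the force at the stop.
- **Dish:** It looks flat and seated under the ring light. The ring light partly covers it in the top view, so I did not measure its centring.
- **Bystanders:** The bottle, beaker and timer shifted by under 1 px in the enlarged view, which is no movement. The image check on the next dish failed because the arm's shadow fell across it, but by eye it is in the same place. The marker pen was outside my final close-up, so I did not recheck it; the arm never went near it.
- **Robot:** At hand-in the measured force was about 0.2 N, so it was touching nothing.

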